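# Close the finish tub

### The job

A brush has been left lying across the mouth of the open white finish tub. Lay the brush flat in the shallow metal tray, wholly inside it, then cover the tub with the wooden lid that fits it, set down rather than dropped, so that it sits fully home and level on the rim. Leave the tub standing where it is and do not disturb the other things on the bench.

Things in the scene. Friction and masses are not known exactly. Their poses are not given: they have to be found in the camera images.
- tub: Open, slightly conical white plastic tub, loose, about 0.6 kg, 90 mm high, 96 mm across at the foot and 108 mm at the rim, wall 5 mm (mouth 98 mm across at the top). Origin: centre of its underside; z up.
- tub_rim (a point): Centre of the tub's mouth, level with the top of the rim, 90 mm above the tub's underside.
- brush: Flat brush, loose, 60 g, lying level across the rim at the start. 200 mm long, 12 mm thick, flat underneath: wooden handle 16 mm wide from x = -110 to +35 mm, ferrule 26 mm wide to +55, stiff black head 28 mm wide to +90. Origin: on the underside and centre line, within 10 mm of the centre of mass (good place to grip); x along the brush to the bristles, z up.
- brush_tip (a point): Middle of the end of the bristle head, halfway up its thickness.
- brush_handle_end (a point): Middle of the free end of the handle, halfway up its thickness.
- tray: Shallow rectangular aluminium tray fixed to the bench, outside 260 mm (its x) by 140 mm (its y) and 16 mm high, walls and floor 4 mm thick (inner floor 4 mm above the bench). Origin: centre of its underside; x along its long side.
- large_lid: The tub's lid, loose, 0.13 kg: the larger of two turned-wood lids lying knob up. From below: plug 90 mm across, 7 mm high (3 mm chamfer) that enters the mouth with 4 mm to spare all round; flange 120 mm across, 6 mm thick, that rests on the rim; straight round knob 24 mm across, 28 mm high (top 41 mm above the underside). Origin: centre of the plug's underside; z up along the knob.
- large_lid_seat (a point): Centre of the flange's underside, 7 mm above the lid's underside: it comes to the level of the rim when the lid is home.
- small_lid: A lid of the same form for a smaller jar, not to be used: plug 52 mm, flange 76 mm across, knob 20 mm across and 24 mm high, 37 mm high in all. Origin: centre of its underside. The two lids may lie either way round on the bench.
- shoe_last: Bystander: brown wooden shoe last, 262 mm long along its x, 88 mm wide, 100 mm high. Origin: under its middle.
- sanding_block: Bystander: cork sanding block 90 x 50 x 30 mm. Origin: centre of its underside.
- dye_bottle: Bystander: amber bottle 56 mm across, 140 mm high. Origin: centre of its underside.
- wax_tin: Bystander: flat metal tin 70 mm across, 50 mm high. Origin: centre of its underside.
- brush_jar: Bystander: glass jar 70 mm across with three brushes standing in it, about 190 mm high. Origin: centre of its underside.
- hammer: Bystander: hammer lying on the bench, handle to its -x.
Mind the look-alikes: they are no part of the job. Leave any black or green look-alike of the large_lid alone.

How it is judged (in metres and radians):
On the way:
1. the brush lies flat inside the tray, let go (x of brush_tip in the frame of tray between -0.13 and 0.13 m and y of brush_tip in the frame of tray between -0.07 and 0.07 m and z of brush_tip in the frame of tray between 0 and 0.018 m and x of brush_handle_end in the frame of tray between -0.13 and 0.13 m and y of brush_handle_end in the frame of tray between -0.07 and 0.07 m and z of brush_handle_end in the frame of tray between 0 and 0.018 m and contact force between the fingers and brush below 0.1 N), for 0.2 s.
At the end, for the whole second after the job is handed in: The large lid sits home on the tub: flange within 3 mm of rim height, centred within 7 mm, tilt under 0.05 rad. The tub stands upright (0.05 rad) within 40 mm of its start. The brush lies flat in the tray, both ends inside its outline and below 18 mm. Lid and brush at rest (horizontal distance between large_lid_seat and tub_rim below 0.007 m and z of large_lid_seat in the frame of tub_rim between -0.003 and 0.003 m and angle between each of large_lid, tub's own z axis and vertical below 0.05 rad and x of brush_tip in the frame of tray between -0.13 and 0.13 m and y of brush_tip in the frame of tray between -0.07 and 0.07 m and z of brush_tip in the frame of tray between 0 and 0.018 m and x of brush_handle_end in the frame of tray between -0.13 and 0.13 m and y of brush_handle_end in the frame of tray between -0.07 and 0.07 m and z of brush_handle_end in the frame of tray between 0 and 0.018 m and distance of tub from where it was at the start of the episode below 0.04 m and linear speed of each of large_lid, brush below 0.02 m/s); the robot touches nothing.
It fails at once if the large lid is dropped (moves faster than 0.6 m/s while the fingers do not touch it) (linear speed of large_lid above 0.6 m/s and contact force between the fingers and large_lid below 0.05 N).
It fails at once if the tub is tipped by more than 0.35 rad (angle between tub's own z axis and vertical above 0.35 rad).
It fails at once if a bystander is moved by more than 40 mm (distance of any of small_lid, shoe_last, sanding_block, dye_bottle, wax_tin, brush_jar, hammer from where it was at the start of the episode above 0.04 m).
It also fails if it takes over 51 s, if anything falls off the work surface, if the arm or the gripper's body presses on something with over 40 N, if the wrist force passes 120 N, or if a joint passes its speed limit or range.

### The arm

A 6-joint arm with a two-finger parallel gripper is mounted at the origin on the work surface. World frame = base frame: x ahead of the robot, y to its left, z up, the work surface at z = 0. Lengths are in mm, angles in rad, forces in N, time in s.
With the tool pointing down it reaches from about 400 to 925 mm from the base axis. Payload 12.5 kg.
Tool frame: the origin (TCP) lies midway between the tips of the shut fingers; the grasp point (between the pads) lies 19 mm behind it (env.grip_depth is the distance from the TCP to the grasp point, in mm); z points along the fingers, y is the line along which they close (so a half turn about z gives the same grasp; the last joint's range is limited). The gripper opens to 95 mm and grips with 3 to 60 N. Pads are 20 mm wide; open, the fingers measure 119 mm over their backs; the gripper's body (75 mm by 180 mm) begins 59 mm behind the grasp point.
Start: joints at [1.036, 0.491, 1.559, -0, 1.092, -0.106], TCP at [259.849, 568.441, 214.661] pointing down, gripper open.
Joint ranges: [-3.1, 3.1], [-0.84, 2.19], [0.05, 2.79], [-1.13, 4.28], [0.06, 2.93], [-2.69, 2.69]. Speed limits (rad/s): [2.22, 2.22, 2.79, 3.14, 3.14, 3.14].

### API

Orientations are given as [roll, pitch, yaw] about the fixed x, y, z axes, in that order (R = Rz(yaw) Ry(pitch) Rx(roll)).
In Python, from cell import monitor, viewer, order, env gives the robot as it stands.
- The arm moves only by the tool move_arm, never from a script. Its argument "moves" is one flat list of numbers, 4 for each row, row after row: the shift along the tool's x, y, z normalised to -1 to 1, where 1 is 0.15 m, then the turn about the tool's z normalised to -1 to 1, where 1 is pi/2 rad. A call has 1 to 10 rows; each row shifts and turns the commanded pose from where the row before left it, along the tool's axes as they then stand; what a row does not reach is not made up. A row lasts 1/8 s, in which the tool goes at most 62.5 mm and 10.7 degrees, less where a joint would pass 70% of its speed; a pose out of reach is approached as far as the arm can. A call with a number of a shift or a turn outside -1 to 1 is refused whole. A call with a gripper value outside its range is refused whole. "claw" is the finger opening in mm, from 0 to 95.1, set as the call begins (left out, the last holds). The fingers move at their own pace and stop on an object; the grip force is fixed at half the most. Time passes only in rows, so rows that do not move let the fingers close. It gives the time, the measured TCP pose, the force, the opening and the grip force at its end, in the units of the state.
- monitor.state(): the state, without advancing time (a new reading comes with each control period).
- viewer.read_camera(name): name is "scene" or "top" or "wrist"; returns the picture (420x560x3 uint8, red, green, blue); there is no depth.
- viewer.camera_info(name): a dict with "K" (3x3 intrinsics, pixels), "dist_coeffs" ([k1, k2, p1, p2, k3] as OpenCV has them; the pictures are not rectified), "camera_from_world" (4x4, takes a point from world to camera coordinates). Camera axes: x right, y down, z forward; pixel columns grow to the right and rows downward; lengths in mm; the calibration is good to about 2 mm. A picture is of the moment at which its call begins: read the wrist's pose just before it. camera_info takes no time and is no camera call; for the wrist camera it gives the pose at the moment of the call.
- order.job_done(): hands the job in; it is judged then, once.
The state is a dict: "t": time; "joints": joint angles; "qvel": joint speeds; "tau": joint torques, N m; "eef_pos": TCP position; "tcp_rot": TCP orientation; "ft_force": force on the tool from outside, world axes, zero at the start; "moment": the same for the moment, N m; "opening": opening from 0.0 (shut) to 1.0 (fully open); "grip_force": force on a finger pad.
Only numpy, scipy, OpenCV 4.12 (cv2) and the standard library are available. Lean on these libraries where they do the work, as an engineer would, in place of code of your own. Each camera call takes 0.05 s, during which the arm holds its last target. There are 200 camera calls.

## Working session

There is one attempt and no reset: what is moved stays moved. The work goes in short steps, Python scripts to look and compute and a tool call to move; the robot and the scene stay as the last step left them, time stands still between calls to the robot, and variables do not carry over. Pictures are saved under pics/ and viewed, at most 10 in all, crops included, and the job is handed in when it is done.

Besides the shell and the picture viewer there is one more tool, called after "Emit:" by a JSON object that holds its "api" and its "payload". move_arm: Moves the arm, as the interface text tells. Scaled input: -1 to 1 covers 0.15 m each way for a shift and pi/2 rad each way for a turn. Its arguments: {"type":"object","properties":{"moves":{"type":"array"},"claw":{"type":"number"}},"required":["moves"]}

```bash
mkdir -p pics; ls; python3 - <<'E'
from cell import monitor, viewer, order, env
import cv2,numpy as np
for n in("scene","top"):
    im=viewer.read_camera(n); cv2.imwrite(f"pics/{n}0.png",im[:,:,::-1])
    ci=viewer.camera_info(n); print(n,ci["K"],ci["dist_coeffs"],np.round(ci["camera_from_world"],4).tolist())
s=monitor.state(); print(s["t"],s["eef_pos"],s["tcp_rot"],s["ft_force"],env.grip_depth)
E
```

```text
pics
scene [[470.330725     0.         277.15879468]
 [  0.         470.330725   207.77172048]
 [  0.           0.           1.        ]] [-0.11930169  0.          0.          0.          0.        ] [[0.674, 0.7386, -0.0164, -358.7284], [0.403, -0.3862, -0.8297, -125.0153], [-0.6191, 0.5526, -0.5579, 1881.525], [0.0, 0.0, 0.0, 1.0]]
top [[424.55183877   0.         281.30186961]
 [  0.         424.55183877 209.06828209]
 [  0.           0.           1.        ]] [-0.13526152  0.          0.          0.          0.        ] [[-0.0267, -0.9995, 0.0158, 6.2216], [-0.9977, 0.0257, -0.0621, 516.2769], [0.0617, -0.0174, -0.9979, 1293.4421], [0.0, 0.0, 0.0, 1.0]]
0.1 [259.75834903 568.23779533 214.14097129] [-3.14064739e+00 -7.18595857e-05  2.71280808e+00] [0.4354427  0.53609767 1.104628  ] 18.8
```

View pics/top0.png

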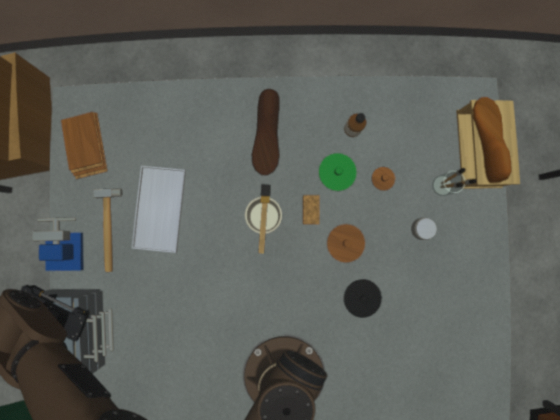

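View pics/scene0.png

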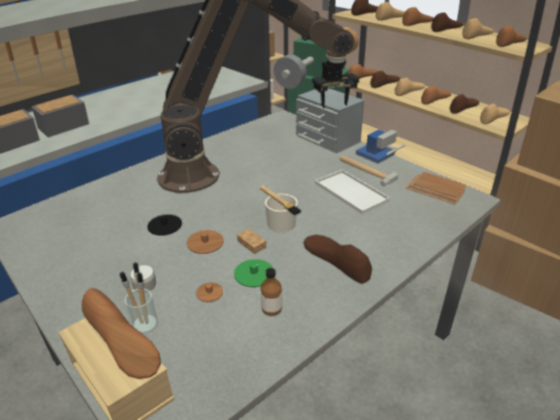

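Top view: the tub is at (264,215). The brush lies across it, bristles at (265,190) and handle end at (262,252). The tray is at (159,209). Lid candidates are large wood (346,243), small wood (383,178), green (337,172) and black (362,298). I choose (346,243), since it is brown wood and the larger of the two. The scene view agrees: large at (205,241), small at (209,291).

```bash
cat > h.py <<'E'
import cv2,numpy as np
from cell import monitor, viewer, order, env
def ray(ci,uv):
    p=cv2.undistortPoints(np.array(uv,float).reshape(-1,1,2),ci["K"],np.array(ci["dist_coeffs"])).reshape(-1,2)
    M=np.array(ci["camera_from_world"]);R=M[:3,:3];o=-R.T@M[:3,3]
    return o,np.c_[p,np.ones(len(p))]@R
def onplane(ci,uv,z):
    o,d=ray(ci,uv); return o+d*((z-o[2])/d[:,2])[:,None]
def proj(ci,P):
    M=np.array(ci["camera_from_world"]);R=M[:3,:3]
    return cv2.projectPoints(np.array(P,float).reshape(-1,1,3),cv2.Rodrigues(R)[0],M[:3,3],ci["K"],np.array(ci["dist_coeffs"]))[0].reshape(-1,2)
def blob(mask,box):
    m=np.zeros_like(mask);x0,y0,x1,y1=box;m[y0:y1,x0:x1]=mask[y0:y1,x0:x1]
    c=cv2.findContours(m,cv2.RETR_EXTERNAL,cv2.CHAIN_APPROX_NONE)[0]
    return max(c,key=cv2.contourArea).reshape(-1,2)
def circ(P):
    A=np.c_[2*P[:,:2],np.ones(len(P))];s=np.linalg.lstsq(A,(P[:,:2]**2).sum(1),rcond=None)[0]
    return s[:2],np.sqrt(s[2]+s[0]**2+s[1]**2)
E
python3 - <<'E'
from h import *
im=cv2.imread("pics/top0.png");ci=viewer.camera_info("top")
hsv=cv2.cvtColor(im,cv2.COLOR_BGR2HSV);H,S,V=cv2.split(hsv)
for p in[(346,235),(264,200),(272,220),(265,189),(262,245),(159,209),(300,250),(253,215),(245,215)]: print(p,hsv[p[1],p[0]])
wood=((H<18)&(S>90)).astype(np.uint8)
c=blob(wood,(320,215,372,270));print("large",circ(onplane(ci,c,13)),len(c))
c=blob(wood,(365,160,402,195));print("small",circ(onplane(ci,c,13)))
# tray
c=blob(((V>140)&(S<60)).astype(np.uint8),(120,155,195,262));r=cv2.minAreaRect(c.astype(np.float32));b=cv2.boxPoints(r);print("tray",np.round(onplane(ci,b,16),1).tolist())
# tub
c=blob(((V>140)).astype(np.uint8),(235,185,295,240));print("tub",circ(onplane(ci,cv2.convexHull(c).reshape(-1,2),90)))
o=im[170:265,225:310];cv2.imwrite("pics/c1.png",cv2.resize(o,None,fx=6,fy=6,interpolation=cv2.INTER_CUBIC))
l=im[150:275,310:410]
cv2.imwrite("pics/c2.png",np.hstack([cv2.resize(im[175:260,230:300],(480,583)),cv2.resize(l,(320,400))[:400].copy() if 0 else cv2.copyMakeBorder(cv2.resize(l,(320,400)),0,183,0,0,cv2.BORDER_CONSTANT)]))
E
```

```text
(346, 235) [ 14 151 113]
(264, 200) [ 21 153 128]
(272, 220) [ 33  30 187]
(265, 189) [30  6 46]
(262, 245) [ 19 112 141]
(159, 209) [104  19 174]
(300, 250) [ 70  14 112]
(253, 215) [ 34  30 187]
(245, 215) [ 30  28 154]
large (array([ 406.7448495 , -203.78332239]), np.float64(57.122616649798076)) 105
small (array([ 605.7824741 , -329.55751735]), np.float64(35.31861451454875))
tray [[407.0, 454.0, 16.0], [666.0, 423.1, 16.0], [647.4, 292.5, 16.0], [390.5, 324.5, 16.0]]
tub (array([491.64751882,  48.27385204]), np.float64(55.763561208353345))
```

View pics/c2.png

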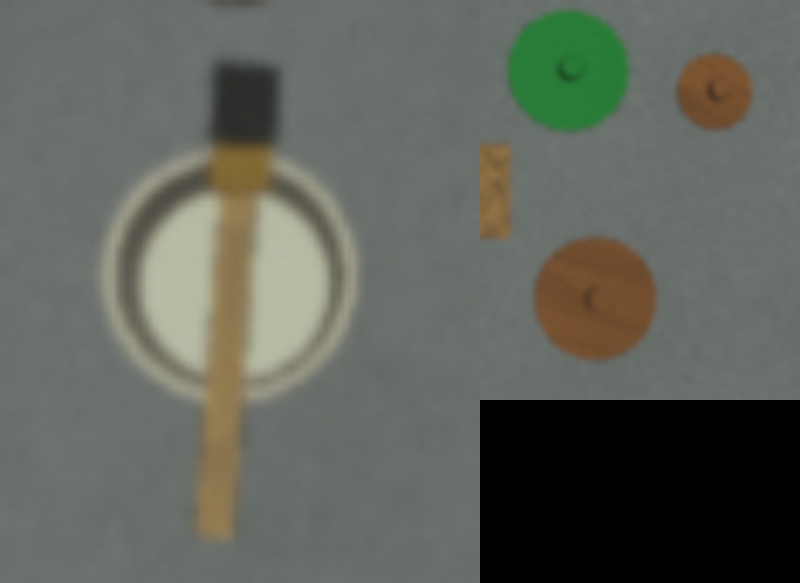

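The crop confirms the brown wooden large lid, and shows the brush's black head at the top and its handle at the bottom. Next I measure the brush line, the tray rectangle and the tub more precisely.

```bash
cat >> h.py <<'E'
def togo(target,yaw=None,pose=None):
    "tool-axis shift (normalised) and turn (normalised) from measured pose to target TCP, tool pointing down"
    from scipy.spatial.transform import Rotation as Ro
    s=monitor.state();R=Ro.from_euler('xyz',s["tcp_rot"]).as_matrix()
    d=R.T@(np.array(target)-s["eef_pos"])/150
    w=0 if yaw is None else -((yaw-s["tcp_rot"][2]+np.pi/2)%np.pi-np.pi/2)/(np.pi/2)
    print("t",round(s["t"],2),"pos",np.round(s["eef_pos"],1),"rot",np.round(s["tcp_rot"],4),"go",np.round(d,4),"turn",np.round(w,4),"F",np.round(s["ft_force"],1),"open",round(s["opening"]*95.1,1),"grip",round(s["grip_force"],1),"j",np.round(s["joints"],2))
E
python3 - <<'E'
from h import *
im=cv2.imread("pics/top0.png");ci=viewer.camera_info("top")
H,S,V=cv2.split(cv2.cvtColor(im,cv2.COLOR_BGR2HSV).astype(int))
head=((V<75)&(S<90)).astype(np.uint8);han=((H>12)&(H<26)&(S>75)&(V>90)).astype(np.uint8)
ch=blob(head,(250,178,280,202));cw=blob(han,(250,190,285,260))
P=onplane(ci,ch,102)[:,:2];Q=onplane(ci,cw,102)[:,:2]
A=np.vstack([P,Q]);
for n,X in(("head",P),("handle",Q)): r=cv2.minAreaRect(X.astype(np.float32));print(n,r)
m=Q[Q[:,0]<Q[:,0].min()+110];f=cv2.fitLine(m.astype(np.float32),cv2.DIST_L2,0,.01,.01).ravel();print("line",f,np.arctan2(f[1],f[0])); 
t=(A-f[2:])@f[:2]*np.sign(f[0]);print("extent",t.min(),t.max(),"ends",f[2:]+np.sign(f[0])*f[:2]*t.min(),f[2:]+np.sign(f[0])*f[:2]*t.max())
e=f[2:]+np.sign(f[0])*f[:2]*(t.max()+t.min())/2; print("mid",e,"origin",e+np.sign(f[0])*f[:2]*10)
c=blob(((V>135)&(S<60)).astype(np.uint8),(120,155,195,262));r=cv2.minAreaRect(onplane(ci,c,16)[:,:2].astype(np.float32));print("tray",r)
ci2=viewer.camera_info("scene");
print(proj(ci2,[[491.6,48.3,90],[406.7,-203.8,13],[406.7,-203.8,41],[528,373,16]]))
E
```

```text
head ((568.7996215820312, 39.78314971923828), (23.132266998291016, 31.973224639892578), 88.5931167602539)
handle ((469.50225830078125, 45.19914245605469), (26.152742385864258, 161.6591339111328), 87.26936340332031)
line [ 9.9595219e-01 -8.9884631e-02  4.4155893e+02  5.1280777e+01] -0.090006106
extent -52.903178369728174 143.516941262426 ends [388.86989314  56.03595966] [584.49494125  38.38080962]
mid [486.6824172   47.20838464] origin [496.64193944  46.30953831]
tray ((528.0025634765625, 376.1622314453125), (138.29559326171875, 260.2252502441406), 83.1409912109375)
[[279.2168884  201.6524147 ]
 [204.09970414 240.92755063]
 [203.1809123  233.99099209]
 [350.05663504 189.16113015]]
```

```bash
python3 -c "
from h import *
togo([495,46.5,190],3.05)"
```

```text
t 0.1 pos [259.8 568.2 214.1] rot [-3.1406e+00 -1.0000e-04  2.7128e+00] go [-2.8725 -2.5112  0.1631] turn -0.2147 F [0.4 0.5 1.1] open 94.9 grip 0.0 j [ 1.04  0.49  1.56 -0.    1.09 -0.11]
```

Emit:
{"api": "move_arm", "payload": {"moves": [-0.2, -0.18, 0, 0, -0.24, -0.21, 0, 0, -0.24, -0.21, 0, 0, -0.24, -0.21, 0, 0, -0.24, -0.21, 0, 0, -0.24, -0.21, 0, 0, -0.24, -0.21, 0, 0, -0.24, -0.21, 0, 0, -0.24, -0.21, 0, 0, -0.24, -0.21, 0, 0], "claw": 45}}

```text
t: 1.35
eef_pos: [453.1, 137.4, 214.6]
tcp_rot: [3.142, -0.0, 2.713]
ft_force: [0.6, 0.2, 0.6]
opening: 0.475
grip_force: 0.0
```

Emit:
{"api": "move_arm", "payload": {"moves": [-0.2, -0.17, 0, 0, -0.2, -0.17, 0, 0, -0.1, -0.1, 0, 0, 0, 0, 0.05, -0.075, 0, 0, 0.05, -0.07, 0, 0, 0.05, -0.07, 0, 0, 0, 0]}}

```text
t: 2.22
eef_pos: [493.2, 47.6, 191.6]
tcp_rot: [3.142, -0.001, 3.05]
ft_force: [0.1, 0.5, -0.6]
opening: 0.476
grip_force: 0.0
```

```bash
python3 -c "
from h import *
togo([495,46.5,140],3.05)"
```

```text
t 2.23 pos [493.2  47.6 191.6] rot [ 3.1416e+00 -1.4000e-03  3.0497e+00] go [-0.0135 -0.0065  0.344 ] turn -0.0002 F [ 0.1  0.5 -0.6] open 45.3 grip 0.0 j [-0.04  0.34  1.9   0.    0.91 -1.52]
```

```bash
python3 - <<'E'
from h import *
ci=viewer.camera_info("wrist");im=viewer.read_camera("wrist");cv2.imwrite("pics/w1.png",im[:,:,::-1])
np.save("w1.npy",np.array([ci["camera_from_world"]]));print(ci["K"],ci["dist_coeffs"])
print(proj(ci,[[495,46.5,102],[389,56,102],[584.5,38.4,102],[491.6,48.3,90]]))
E
```

```text
[[374.82522482   0.         275.70396844]
 [  0.         374.82522482 210.17306532]
 [  0.           0.           1.        ]] [-0.03659986  0.          0.          0.          0.        ]
[[274.52817503 217.80299971]
 [273.97078114  61.2250569 ]
 [274.82328995 325.93114374]
 [276.54496887 208.56089889]]
```

View pics/w1.png

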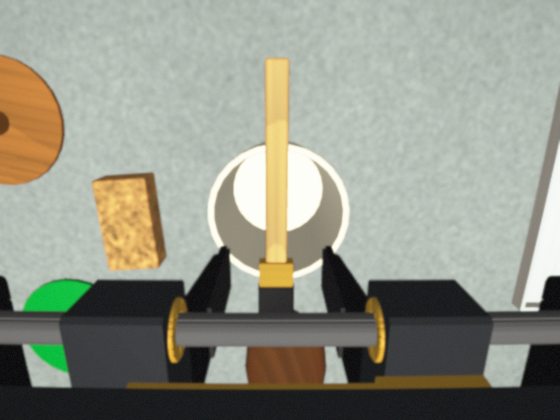

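The wrist view shows the brush centred between the fingers: handle end (277,59), ferrule (276,272), tub mouth centred at (279,210). All are within about 2 px of prediction. I now descend to grip it near the fingertips.

Emit:
{"api": "move_arm", "payload": {"moves": [-0.01, 0, 0.15, 0, 0, 0, 0.15, 0, 0, 0, 0.15, 0, 0, 0, 0.12, 0, 0, 0, 0.07, 0, 0, 0, 0.03, 0, 0, 0, 0, 0, 0, 0, 0, 0]}}

```text
t: 3.28
eef_pos: [495.2, 47.5, 92.2]
tcp_rot: [3.141, 0.001, 3.05]
ft_force: [-0.3, -0.3, 0.2]
opening: 0.468
grip_force: 0.0
```

Emit:
{"api": "move_arm", "payload": {"moves": [0, 0, 0, 0, 0, 0, 0, 0, 0, 0, 0, 0, 0, 0, 0, 0, 0, 0, 0, 0, 0, 0, 0, 0], "claw": 0}}

```text
t: 4.03
eef_pos: [495.0, 47.5, 91.7]
tcp_rot: [3.142, 0.0, 3.051]
ft_force: [-0.8, 0.6, 0.3]
opening: 0.165
grip_force: 30.0
```

```bash
python3 -c "
from h import *
togo([495,46.5,190],3.05)"
```

```text
t 4.03 pos [495.   47.5  91.7] rot [3.1415e+00 1.0000e-04 3.0505e+00] go [-6.000e-04 -6.800e-03 -6.554e-01] turn 0.0003 F [-0.8  0.6  0.3] open 15.7 grip 30.0 j [-0.04  0.49  1.99  0.    0.66 -1.52]
```

Emit:
{"api": "move_arm", "payload": {"moves": [0, 0, -0.05, 0, 0, 0, -0.1, 0, 0, 0, -0.15, 0, 0, 0, -0.15, 0, 0, 0, -0.15, 0]}}

```text
t: 4.65
eef_pos: [494.9, 47.5, 183.4]
tcp_rot: [3.141, 0.001, 3.051]
ft_force: [0.3, 0.0, -1.2]
opening: 0.163
grip_force: 30.0
```

```bash
python3 -c "
from h import *
togo([536,375,120],3.02)
im=viewer.read_camera('wrist');cv2.imwrite('pics/w2.png',im[:,:,::-1])"
```

```text
t 4.65 pos [494.9  47.5 183.4] rot [3.1415e+00 9.0000e-04 3.0505e+00] go [-0.0737  2.1989  0.4232] turn 0.0194 F [ 0.3  0.  -1.2] open 15.5 grip 30.0 j [-0.04  0.35  1.9   0.    0.89 -1.52]
```

View pics/w2.png

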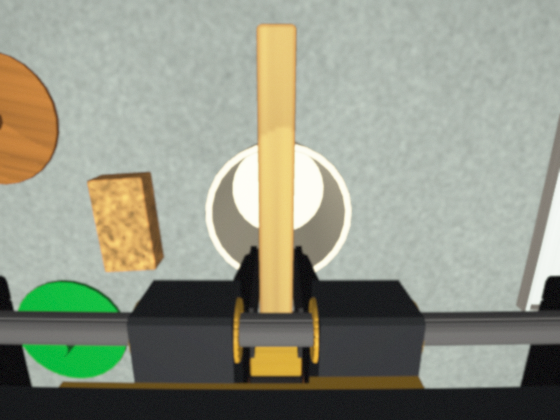

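The brush is held straight and level, with its handle end at (277,27), and the tub has not moved (centre about (278,211)). I'll carry the brush to the tray.

Emit:
{"api": "move_arm", "payload": {"moves": [0, 0.15, 0, 0.02, -0.01, 0.23, 0, 0, -0.01, 0.23, 0, 0, -0.01, 0.23, 0, 0, -0.01, 0.23, 0, 0, -0.01, 0.23, 0, 0, -0.01, 0.23, 0, 0, -0.01, 0.23, 0, 0, -0.01, 0.23, 0, 0, -0.01, 0.2, 0, 0]}}

```text
t: 5.95
eef_pos: [547.7, 373.2, 181.9]
tcp_rot: [3.141, 0.0, 3.019]
ft_force: [0.4, -0.6, -0.2]
opening: 0.165
grip_force: 30.0
```

```bash
python3 -c "
from h import *
togo([536,375,7],3.02)"
```

```text
t 5.95 pos [547.7 373.2 181.9] rot [3.1414e+00 1.0000e-04 3.0195e+00] go [0.0793 0.0021 1.1659] turn -0.0003 F [ 0.4 -0.6 -0.2] open 15.7 grip 30.0 j [ 0.5   0.58  1.5   0.    1.07 -0.95]
```

Emit:
{"api": "move_arm", "payload": {"moves": [0.08, 0, 0.1, 0, 0, 0, 0.2, 0, 0, 0, 0.2, 0, 0, 0, 0.2, 0, 0, 0, 0.2, 0, 0, 0, 0.15, 0, 0, 0, 0.06, 0, 0, 0, 0.03, 0, 0, 0, 0.01, 0, 0, 0, 0, 0]}}

```text
t: 7.2
eef_pos: [536.2, 373.6, 9.8]
tcp_rot: [3.141, 0.001, 3.019]
ft_force: [0.5, -1.2, -0.7]
opening: 0.166
grip_force: 30.0
```

```bash
python3 -c "
from h import *
togo([536,375,7],3.02)"
```

```text
t 7.2 pos [536.2 373.6   9.8] rot [3.1409e+00 8.0000e-04 3.0191e+00] go [0.0022 0.009  0.0189] turn -0.0006 F [ 0.5 -1.2 -0.7] open 15.8 grip 30.0 j [ 0.51  0.77  1.64  0.    0.73 -0.94]
```

Emit:
{"api": "move_arm", "payload": {"moves": [0, 0, 0.01, 0, 0, 0, 0.007, 0, 0, 0, 0, 0, 0, 0, 0, 0]}}

```text
t: 7.7
eef_pos: [535.9, 373.4, 6.6]
tcp_rot: [3.142, 0.0, 3.019]
ft_force: [-0.5, 0.3, -0.7]
opening: 0.163
grip_force: 30.0
```

Emit:
{"api": "move_arm", "payload": {"moves": [0, 0, 0, 0, 0, 0, 0, 0, 0, 0, 0, 0, 0, 0, 0, 0, 0, 0, 0, 0], "claw": 45}}

```text
t: 8.32
eef_pos: [535.9, 373.5, 6.6]
tcp_rot: [3.141, 0.0, 3.019]
ft_force: [-0.3, -1.2, -0.4]
opening: 0.471
grip_force: 0.0
```

Emit:
{"api": "move_arm", "payload": {"moves": [0, 0, -0.05, 0, 0, 0, -0.15, 0, 0, 0, -0.25, 0, 0, 0, -0.25, 0, 0, 0, -0.25, 0, 0, 0, -0.2, 0, 0, 0, 0, 0]}}

```text
t: 9.2
eef_pos: [536.6, 373.9, 182.0]
tcp_rot: [3.139, 0.004, 3.019]
ft_force: [-0.7, -0.7, -0.4]
opening: 0.472
grip_force: 0.0
```

```bash
python3 - <<'E'
from h import *
ci=viewer.camera_info("wrist");im=viewer.read_camera('wrist')[:,:,::-1].copy();im0=viewer.read_camera('top')[:,:,::-1]
cv2.imwrite('pics/w3.png',cv2.resize(np.hstack([im,im0]),None,fx=.7,fy=.7));cv2.imwrite('pics/top3.png',im0)
togo([407,-204,180],3.02)
E
```

```text
t 9.3 pos [535.6 373.3 179. ] rot [-3.1416e+00 -1.0000e-04  3.0191e+00] go [ 0.3809 -3.9246 -0.0068] turn -0.0006 F [-0.7  0.5  0.2] open 44.6 grip 0.0 j [ 0.51  0.57  1.53  0.    1.05 -0.94]
```

View pics/w3.png

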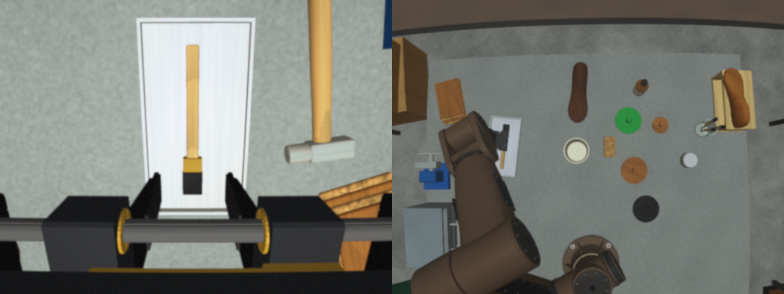

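The brush lies flat and wholly inside the tray: in the wrist half it runs from (192,45) to (192,193), within tray corners (138,18) to (252,212). The tub is open at (577,150). I go to the lid next.

Emit:
{"api": "move_arm", "payload": {"moves": [0, -0.2, 0, 0, 0.035, -0.28, 0, 0, 0.035, -0.28, 0, 0, 0.035, -0.28, 0, 0, 0.035, -0.28, 0, 0, 0.035, -0.28, 0, 0, 0.035, -0.28, 0, 0, 0.035, -0.28, 0, 0, 0.035, -0.28, 0, 0, 0.035, -0.28, 0, 0]}}

```text
t: 10.55
eef_pos: [438.2, -26.8, 178.2]
tcp_rot: [3.141, -0.002, 3.019]
ft_force: [0.0, 0.0, -0.3]
opening: 0.471
grip_force: 0.0
```

Emit:
{"api": "move_arm", "payload": {"moves": [0.035, -0.3, 0, 0, 0.035, -0.3, 0, 0, 0, -0.3, 0, 0, 0, -0.25, 0, 0, 0, 0, 0, 0]}}

```text
t: 11.18
eef_pos: [407.0, -197.3, 178.0]
tcp_rot: [3.141, -0.002, 3.016]
ft_force: [0.0, 0.8, 0.1]
opening: 0.475
grip_force: 0.0
```

```bash
python3 - <<'E'
from h import *
ci=viewer.camera_info("wrist");im=viewer.read_camera('wrist')[:,:,::-1].copy()
print(proj(ci,[[407,-204,13],[407,-204,41]]))
cv2.imwrite('pics/w4.png',im)
togo([407,-204,60],3.02)
t=cv2.imread("pics/top3.png");ct=viewer.camera_info("top");H,S,V=cv2.split(cv2.cvtColor(t,cv2.COLOR_BGR2HSV))
c=blob((V>140).astype(np.uint8),(235,185,295,240));print("tub",circ(onplane(ct,c,90)))
E
```

```text
[[268.45970951 192.33039196]
 [267.85681231 199.99484859]]
t 11.22 pos [ 407.  -196.1  178.1] rot [ 3.1404e+00 -1.9000e-03  3.0168e+00] go [-0.0084 -0.0534  0.7871] turn -0.002 F [0.1 0.6 0.1] open 45.0 grip 0.0 j [-0.6   0.3   2.01  0.    0.84 -2.04]
tub (array([496.93924987,  47.91228813]), np.float64(54.12811277487007))
```

View pics/w4.png

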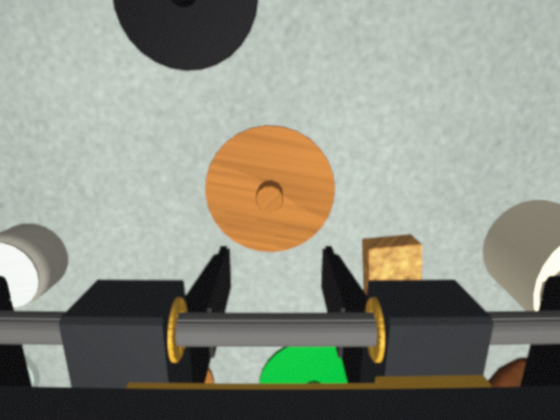

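The wrist view shows the large lid at (270,188) with its knob at (269,196), the sanding block at (392,255), and the tub at the right edge. I refine the lid and tub positions from the wrist images.

```bash
python3 - <<'E'
from h import *
ci=viewer.camera_info("wrist");im=cv2.imread('pics/w4.png')
H,S,V=cv2.split(cv2.cvtColor(im,cv2.COLOR_BGR2HSV))
c=blob(((H<18)&(S>110)).astype(np.uint8),(195,115,345,262));print(c.min(0),c.max(0))
c=cv2.convexHull(c).reshape(-1,2);print("lid",circ(onplane(ci,c,13)))
m=cv2.imread('pics/w1.png');H,S,V=cv2.split(cv2.cvtColor(m,cv2.COLOR_BGR2HSV))
cw=dict(ci,camera_from_world=np.load("w1.npy")[0])
b=((V>205)&(S<60)).astype(np.uint8)
c=cv2.convexHull(blob(b,(205,140,355,250))).reshape(-1,2);c=c[(c[:,1]<240)&((c[:,0]<255)|(c[:,0]>300))];print(c.min(0),c.max(0));print("tub",circ(onplane(cw,c,90)))
E
```

```text
[206 126] [333 251]
lid (array([ 405.99387902, -201.59785744]), np.float64(58.80092473619701))
[306 148] [349 238]
tub (array([496.53430867,  50.25313943]), np.float64(53.202547861106176))
```

Emit:
{"api": "move_arm", "payload": {"moves": [0, -0.043, 0, 0, 0, 0, 0.2, 0, 0, 0, 0.2, 0, 0, 0, 0.2, 0, 0, 0, 0.2, 0, 0, 0, 0.15, 0, 0, 0, 0.08, 0, 0, 0, 0.03, 0, 0, 0, 0, 0]}}

```text
t: 12.35
eef_pos: [407.1, -202.0, 20.3]
tcp_rot: [-3.141, 0.0, 3.019]
ft_force: [-0.0, -0.3, 0.9]
opening: 0.477
grip_force: 0.0
```

```bash
python3 -c "
from h import *
togo([406,-202.5,18],3.02)"
```

```text
t 12.35 pos [ 407.1 -202.    20.3] rot [-3.1415e+00  4.0000e-04  3.0195e+00] go [ 0.0067 -0.0043  0.0156] turn -0.0003 F [-0.  -0.3  0.9] open 45.3 grip 0.0 j [-0.61  0.58  2.14  0.    0.41 -2.06]
```

Emit:
{"api": "move_arm", "payload": {"moves": [0.007, -0.004, 0.01, 0, 0, 0, 0.005, 0, 0, 0, 0, 0]}}

```text
t: 12.72
eef_pos: [405.8, -202.6, 18.0]
tcp_rot: [-3.141, 0.0, 3.019]
ft_force: [-0.2, 0.0, -0.8]
opening: 0.473
grip_force: 0.0
```

Emit:
{"api": "move_arm", "payload": {"moves": [0, 0, 0, 0, 0, 0, 0, 0, 0, 0, 0, 0, 0, 0, 0, 0, 0, 0, 0, 0], "claw": 0}}

```text
t: 13.35
eef_pos: [405.8, -202.5, 17.8]
tcp_rot: [3.142, 0.0, 3.019]
ft_force: [0.2, 0.1, 0.1]
opening: 0.248
grip_force: 30.0
```

Emit:
{"api": "move_arm", "payload": {"moves": [0, 0, -0.05, 0, 0, 0, -0.1, 0, 0, 0, -0.2, 0, 0, 0, -0.25, 0, 0, 0, -0.25, 0, 0, 0, -0.25, 0, 0, 0, 0, 0]}}

```text
t: 14.22
eef_pos: [406.4, -202.9, 185.3]
tcp_rot: [-3.139, 0.004, 3.019]
ft_force: [-0.0, 0.1, -0.3]
opening: 0.246
grip_force: 30.0
```

```bash
python3 - <<'E'
from h import *
togo([496.5,49,170],3.02)
ci=viewer.camera_info("wrist");im=viewer.read_camera('wrist')[:,:,::-1].copy();cv2.imwrite('pics/w5.png',im)
H,S,V=cv2.split(cv2.cvtColor(im,cv2.COLOR_BGR2HSV))
c=blob(((H<18)&(S>110)).astype(np.uint8),(130,100,430,300));print(c.min(0),c.max(0))
h=cv2.convexHull(c).reshape(-1,2);z=monitor.state()["eef_pos"][2]-17.9+13;h=h[h[:,1]<245];print("lid",z,circ(onplane(ci,h,z)))
E
```

```text
t 14.22 pos [ 406.4 -202.9  185.3] rot [-3.1394  0.0043  3.0192] go [-0.3909  1.7404  0.0999] turn -0.0005 F [-0.   0.1 -0.3] open 23.4 grip 30.0 j [-0.61  0.29  2.    0.    0.85 -2.06]
[160 147] [423 299]
lid 178.8448364905106 (array([ 417.37027513, -199.78569672]), np.float64(68.45754050142787))
```

View pics/w5.png

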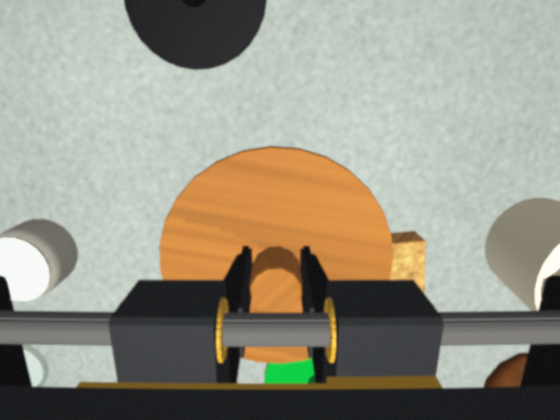

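The lid is held by its knob and looks level, with its flange spanning columns 160–390 and its top edge at row 147. The circle fit also caught the sanding block at (410,250), so I refit on the clean arc.

```bash
python3 - <<'E'
from h import *
im=cv2.imread('pics/w5.png')
H,S,V=cv2.split(cv2.cvtColor(im,cv2.COLOR_BGR2HSV));s=monitor.state()
c=blob(((H<18)&(S>110)).astype(np.uint8),(130,100,387,275));ci=viewer.camera_info("wrist")
h=c[(c[:,1]<270)&(c[:,0]<380)];h=h[(np.abs(h[:,0]-275)>95)|(h[:,1]<175)]
z=s["eef_pos"][2]-17.9+13;P=onplane(ci,h,z);print(len(h),"lid",z,circ(P),s["eef_pos"])
from scipy.optimize import least_squares
print(least_squares(lambda q:np.hypot(*(P[:,:2]-q).T)-59.8,[406,-203]).x)
togo([496.5,49,170],3.02)
E
```

```text
243 lid 178.8448364905106 (array([ 405.73987715, -202.66210748]), np.float64(58.47770567826215)) [ 405.8160122  -202.53111387  183.74483649]
[ 407.2959264  -202.23283903]
t 14.28 pos [ 405.8 -202.5  183.7] rot [-3.1406e+00  2.1000e-03  3.0191e+00] go [-0.3949  1.7383  0.0908] turn -0.0006 F [-0.4  0.5 -1.1] open 23.3 grip 30.0 j [-0.61  0.29  2.    0.    0.85 -2.06]
```

Emit:
{"api": "move_arm", "payload": {"moves": [-0.05, 0.15, 0, 0, -0.05, 0.23, 0, 0, -0.05, 0.23, 0, 0, -0.05, 0.23, 0, 0, -0.05, 0.23, 0, 0, -0.05, 0.23, 0, 0, -0.05, 0.23, 0, 0, -0.05, 0.2, 0, 0, 0, 0, 0, 0]}}

```text
t: 15.4
eef_pos: [496.7, 49.1, 181.4]
tcp_rot: [-3.142, -0.002, 3.022]
ft_force: [0.3, -0.5, -1.5]
opening: 0.25
grip_force: 30.0
```

```bash
python3 - <<'E'
from h import *
togo([497,49,125],3.02)
im=viewer.read_camera('scene')[:,:,::-1].copy();ci=viewer.camera_info("scene")
H,S,V=cv2.split(cv2.cvtColor(im,cv2.COLOR_BGR2HSV))
old=cv2.imread('pics/scene0.png')
print(proj(ci,[[497,49,90],[497,49,0],[497,49,45]]))
cv2.imwrite('pics/s5.png',cv2.resize(im[140:250,220:360],None,fx=5,fy=5,interpolation=cv2.INTER_CUBIC))
E
```

```text
t 15.4 pos [496.7  49.1 181.4] rot [-3.1415e+00 -2.2000e-03  3.0216e+00] go [-2.800e-03 -3.000e-04  3.763e-01] turn 0.001 F [ 0.3 -0.5 -1.5] open 23.8 grip 30.0 j [-0.03  0.36  1.9   0.    0.89 -1.48]
[[280.48146664 202.21884616]
 [280.8094754  224.32939431]
 [280.64832503 213.45136943]]
```

View pics/s5.png

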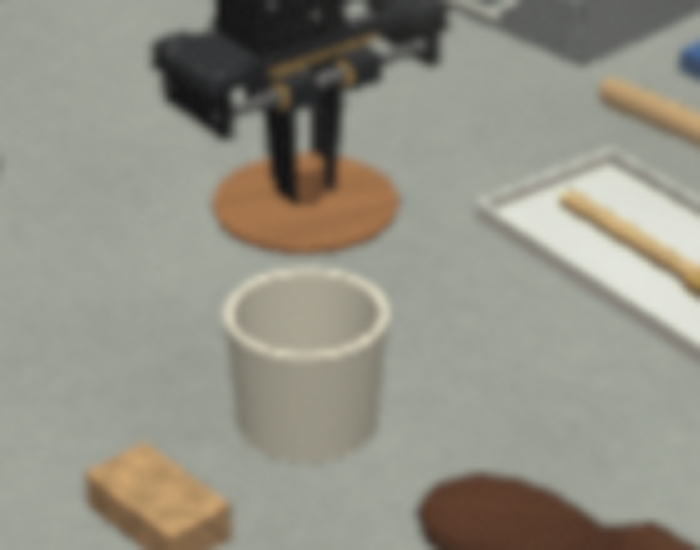

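The lid hovers level above the tub. Lid centre is about (306,202) and the rim centre about (307,315) in the crop, so they agree laterally. I check the depth direction by fitting circles.

```bash
python3 - <<'E'
from h import *
from scipy.optimize import least_squares
im=viewer.read_camera('scene')[:,:,::-1].copy();ci=viewer.camera_info("scene");s=monitor.state()
im=cv2.resize(im,None,fx=4,fy=4,interpolation=cv2.INTER_CUBIC)
H,S,V=cv2.split(cv2.cvtColor(im,cv2.COLOR_BGR2HSV))
def fit(c,z,r):
    P=onplane(ci,(c+.5)/4-.5,z)[:,:2];return circ(P),least_squares(lambda q:np.hypot(*(P-q[:2]).T)-r,[497,49],loss='soft_l1').x
c=blob(((H<15)&(S>110)).astype(np.uint8),(4*260,4*168,4*302,4*193)); c=c[(c[:,0]>1040)]
zt=s["eef_pos"][2]-5;x=c[:,0];up=c[(c[:,1]<4*181)&((x<4*272)|(x>4*290))]  # far arc: flange top edge
print("lid",len(up),fit(up,zt,60),s["eef_pos"])
print(V[4*203,4*266-8:4*266+12:4],V[4*213,4*281])
b=(V>np.uint8(165)).astype(np.uint8)
c=blob(b,(4*262,4*190,4*300,4*216));print(c.min(0)/4,c.max(0)/4)
up=c[c[:,1]<4*202];print("rim",len(up),fit(up,90,54))
h=cv2.convexHull(c).reshape(-1,2);print("rimall",fit(h,90,54))
E
```

```text
lid 88 ((array([499.06188443,  47.62458319]), np.float64(56.2387715767122)), array([503.07180722,  43.54332281])) [496.31629499  47.61710985 181.81895339]
[172 199 208 175 150] 158
[263.5 192.5] [298.5  212.25]
rim 159 ((array([492.51915126,  53.11007086]), np.float64(57.206534851742525)), array([489.537496  ,  55.28863814]))
rimall ((array([494.93368636,  52.48294841]), np.float64(58.76372737044984)), array([498.42704041,  50.04079764]))
```

Corrected for each camera's lid bias, the top and wrist estimates agree on the tub at about (496.3, 49.1). The scene fit is too coarse to add anything. I descend to just above the rim.

Emit:
{"api": "move_arm", "payload": {"moves": [0, 0, 0.1, 0, 0, 0, 0.15, 0, 0, 0, 0.12, 0, 0, 0, 0.06, 0, 0, 0, 0.02, 0, 0, 0, 0, 0, 0, 0, 0, 0, 0, 0, 0, 0]}}

```text
t: 16.5
eef_pos: [497.1, 47.7, 115.7]
tcp_rot: [3.141, 0.001, 3.019]
ft_force: [-0.1, 0.8, -0.7]
opening: 0.245
grip_force: 30.0
```

```bash
python3 -c "
from h import *
togo([496.3,49.1,101],3.02)"
```

```text
t 16.5 pos [497.1  47.7 115.7] rot [3.1415e+00 7.0000e-04 3.0192e+00] go [0.0066 0.0084 0.0981] turn -0.0005 F [-0.1  0.8 -0.7] open 23.3 grip 30.0 j [-0.04  0.45  1.97  0.    0.72 -1.49]
```

Emit:
{"api": "move_arm", "payload": {"moves": [0.006, 0.009, 0, 0, 0, 0, 0.03, 0, 0, 0, 0.02, 0, 0, 0, 0.02, 0, 0, 0, 0.01, 0, 0, 0, 0.006, 0, 0, 0, 0, 0]}}

```text
t: 17.38
eef_pos: [496.3, 49.2, 102.4]
tcp_rot: [3.142, -0.0, 3.019]
ft_force: [-0.7, 0.2, 0.1]
opening: 0.246
grip_force: 30.0
```

```bash
python3 -c "
from h import *
togo([496.3,49.1,101],3.02)"
```

```text
t 17.38 pos [496.3  49.2 102.4] rot [ 3.1415 -0.      3.0191] go [-0.0003 -0.0004  0.0093] turn -0.0006 F [-0.7  0.2  0.1] open 23.4 grip 30.0 j [-0.03  0.47  1.98  0.    0.69 -1.48]
```

The plug is about 5 mm into the mouth with no contact force. I lower the last bit.

Emit:
{"api": "move_arm", "payload": {"moves": [0, 0, 0.005, 0, 0, 0, 0.004, 0, 0, 0, 0, 0, 0, 0, 0, 0]}}

```text
t: 17.88
eef_pos: [496.3, 49.2, 101.1]
tcp_rot: [3.142, 0.0, 3.019]
ft_force: [-0.0, 0.4, 1.0]
opening: 0.244
grip_force: 30.0
```

Emit:
{"api": "move_arm", "payload": {"moves": [0, 0, 0.004, 0, 0, 0, 0, 0, 0, 0, 0, 0]}}

```text
t: 18.25
eef_pos: [496.4, 49.2, 101.1]
tcp_rot: [3.141, 0.001, 3.019]
ft_force: [-2.7, 0.3, 9.2]
opening: 0.247
grip_force: 30.0
```

The wrist force rose to 9 N, so the flange is on the rim. I release and lift away.

Emit:
{"api": "move_arm", "payload": {"moves": [0, 0, 0, 0, 0, 0, 0, 0, 0, 0, 0, 0, 0, 0, 0, 0, 0, 0, 0, 0], "claw": 45}}

```text
t: 18.88
eef_pos: [496.3, 49.2, 100.4]
tcp_rot: [3.142, -0.0, 3.019]
ft_force: [0.7, 0.4, -0.6]
opening: 0.473
grip_force: 0.0
```

Emit:
{"api": "move_arm", "payload": {"moves": [0, 0, -0.03, 0, 0, 0, -0.08, 0, 0, 0, -0.2, 0, 0, 0, -0.25, 0, 0, 0, -0.25, 0, 0, 0, -0.1, 0, 0, 0, 0, 0]}}

```text
t: 19.75
eef_pos: [496.4, 49.2, 237.6]
tcp_rot: [3.141, 0.002, 3.019]
ft_force: [-0.5, 0.5, -0.3]
opening: 0.474
grip_force: 0.0
```

```bash
python3 - <<'E'
from h import *
im=viewer.read_camera('wrist')[:,:,::-1].copy();ci=viewer.camera_info("wrist");s=viewer.read_camera('scene')[:,:,::-1]
H,S,V=cv2.split(cv2.cvtColor(im,cv2.COLOR_BGR2HSV))
c=blob(((H<18)&(S>110)).astype(np.uint8),(190,100,370,290));c=c[c[:,1]<255]
print("lid z96",circ(onplane(ci,cv2.convexHull(c).reshape(-1,2),96)),c.min(0),c.max(0))
cv2.imwrite('pics/end.png',np.hstack([cv2.resize(im,(400,300)),cv2.resize(s[150:255,220:360],(400,300),interpolation=cv2.INTER_CUBIC)]))
togo([496,49,180],3.02)
E
```

```text
lid z96 (array([495.68551293,  49.00090634]), np.float64(58.63063807557077)) [207 128] [344 254]
t 19.85 pos [495.8  49.2 236. ] rot [-3.1415e+00 -1.4000e-03  3.0191e+00] go [-0.002  -0.001   0.3733] turn -0.0006 F [-0.9  0.6 -0.1] open 44.7 grip 0.0 j [-0.03  0.29  1.83  0.    1.02 -1.48]
```

View pics/end.png

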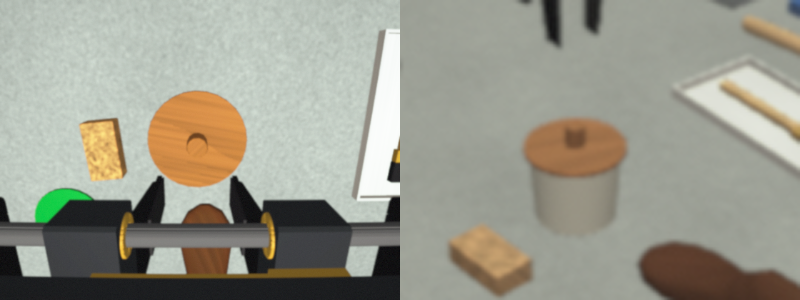

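The lid sits level and centred on the tub: (197,138) in the wrist half, (575,147) in the scene half. The brush is in the tray and the gripper is clear, so I hand in.

```bash
python3 -c "
from cell import order
print(order.job_done())"
```

```text
the job is handed in; nothing more can be done
None
```

The brush lies flat inside the tray and the large wooden lid sits level on the tub rim with the gripper clear; I handed the job in at about 20 s, and no verdict came back.

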